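Weigh out brass fittings with the joystick feeder

TASK

Set the empty green bowl level and centred on the scale's round pan, let go of it, and press the blue tare button. Then tilt the feeder's red-knobbed joystick straight towards the side where the scale stands, most of the way over, and hold it there for at least a second, so that the tray tips both brass fittings into the bowl; finally let the stick return upright. Leave the bowl standing on the pan and do not disturb the other loose things on the bench.

Things in the scene. Friction and masses are not known exactly. Their poses are not given: they have to be found in the camera images.
- bowl: Empty green plastic bowl, loose, round: 110 mm outer diameter, 45 mm high, upright wall 8 mm thick from 14 mm above its foot to the rim (inner diameter 94 mm), floor 5 mm thick, about 0.12 kg. Origin: centre of its underside, z up. It can be pinched by the wall anywhere on the rim. It starts on the bench at the far left or far right.
- pan (a point): Centre of the upper face of the scale's round steel pan (116 mm diameter, 35 mm above the bench). The white scale is fixed: body 130 x 120 mm, with a lower front part, 22 mm high, reaching 120 mm in front of the pan's centre. It stands either left (+y) or right (-y) of the feeder, about 145 mm from the feeder's origin; a grey returns bin (120 x 120 x 50 mm) stands on the other side. Site x axis points from the scale's front to its back (away from the robot).
- tare_top (a point): Centre of the top face of the blue tare button (22 mm diameter) on the scale's front part, 90 mm in front of the pan's centre and 30 mm to its left (+y), 44 mm above the bench, in a round black housing (38 mm diameter, its top 34 mm above the bench).
- tare (a joint): Travel of the tare button in m: 0 up, 0.006 fully down; fully down takes about 4 N; springs back. It counts as pressed beyond 0.0035.
- feeder: Blue fixed parts feeder, 90 x 90 mm, 50 mm high, with a grey joystick console (90 x 80 mm, 40 mm high) in front of it centred 130 mm from its origin. Origin: centre of the base on the bench; its x axis points away from the console (away from the robot), y to its left, z up.
- stick_pivot (a point): Pivot of the joystick, fixed, 45 mm above the bench, 130 mm in front of the feeder's origin; axes parallel to the feeder's.
- stick_ball (a point): Centre of the joystick's red ball knob (30 mm diameter), 72 mm from the pivot along the stick; the steel shaft below it is 12 mm thick, rubber boot up to 16 mm above the pivot. Moves with the stick.
- stick_lr (a joint): Sideways tilt of the joystick in rad: 0 upright, positive to the feeder's left (+y), stops at +-0.45. Spring-centred; holding it at the stop takes about 6 to 8 N sideways at the ball. The tray tips to the same side by 1.2 times this angle; the fittings roll out beyond about 0.25 and land in the bowl when the stick is moved over in one go (a second or two at most) and held at 0.32 to 0.45.
- stick_fb (a joint): Fore-and-aft tilt of the joystick in rad: 0 upright, positive away from the robot (feeder's +x), stops at +-0.45, spring-centred. It moves nothing; keep it within 0.2 while holding the stick sideways.
- tray_mid (a point): Middle of the rocking tray's floor where the fittings lie, 150 mm above the bench over the feeder's origin when level. The tray is 140 mm long (along the feeder's y), 50 mm wide, open at both ends, with side walls reaching 174 mm above the bench; it rocks about an axis along the feeder's x, 60 mm above the bench. Fully tipped, its lip reaches about 105 mm to the side, about 110 mm above the bench.
- fitting1: Brass compression fitting, a round roller 22 mm in diameter and 34 mm long, about 0.07 kg. Origin: its centre; x along its length. Lies across the middle of the tray at the start.
- fitting2: Second brass compression fitting, like fitting1, beside it.
- tap_handle: Black steel tap handle, 212 mm long, 30 mm wide at the middle, 16 mm high; bystander. Origin: centre of its underside, x along its length.
- rod: Threaded steel rod offcut with two nuts, 140 mm long, 18 mm high; bystander. Origin: centre of its underside, x along it.
- anchor1: Orange plastic drywall anchor, 48 mm long, 13 mm thick; bystander. Origin: on its underside.
- anchor2: Second orange drywall anchor, like the first; bystander.
Mind the look-alikes: they are no part of the job. What is shaped like the bowl but purple is not meant.

How it is judged:
By the outcome, as a careful person would: the job done as asked, in the order asked, and still so for the second after the job is handed in, with the robot touching nothing.
It also fails if it takes over 64 s, if anything falls off the work surface, if the arm or the gripper's body presses on something with over 40 N, if the wrist force passes 120 N, or if a joint passes its speed limit or range.

ROBOT

A 6-joint arm with a two-finger parallel gripper is mounted at the origin on the work surface. World frame = base frame: x ahead of the robot, y to its left, z up, the work surface at z = 0. Lengths are in m, angles in rad, forces in N, time in s.
With the tool pointing down it reaches from about 0.35 to 0.925 m from the base axis. Payload 6.4 kg.
Tool frame: the origin (TCP) lies at the very end of the fingers, on their centre line; the grasp point (between the pads) lies 19 mm behind it; z points along the fingers, y is the line along which they close (so a half turn about z gives the same grasp; the last joint's range is limited). The gripper opens to 85 mm and grips with 20 to 120 N. Pads are 22 mm wide; open, the fingers measure 114 mm over their backs; the gripper's body (76 mm by 85 mm) begins 54 mm behind the grasp point. The pads swing forward as they close: fully open they stand 13 mm farther back than shut.
Start: joints at [-1.29, 0.245, 1.558, -0, 1.339, -0.174], TCP at [0.286, -0.584, 0.231] pointing down, gripper open.
Joint ranges: [-3.13, 3.13], [-1.02, 2.26], [0.13, 2.54], [-0.95, 4.09], [0.21, 2.88], [-2.74, 2.74]. Speed limits (rad/s): [2.57, 2.57, 3.14, 3.14, 3.14, 3.14].

INTERFACE

Orientations are given as a rotation vector (axis times angle).
In Python, from bench import sensors, eyes, job gives the robot as it stands.
- The arm moves only by the tool move_arm, never from a script. Its argument "motion" is a list of rows, each an object of numbers: "tx", "ty", "tz": the shift along the world's x, y, z in m; "rx", "ry", "rz": the turn, a rotation vector about the world's x, y, z in rad. In form: [{"tx": .., "ty": .., "tz": .., "rx": .., "ry": .., "rz": ..}, ...]. A call has exactly 8 rows; each row is the pose to reach, as a shift and turn from the pose commanded when the call began; what a row does not reach only later rows make up. A row lasts 1/10 s, in which the tool goes at most 50 mm and 8.59 degrees, less where a joint would pass 70% of its speed; a pose out of reach is approached as far as the arm can. A call with a gripper value outside its range is refused whole. "claw" is the finger opening in m, from 0 to 0.0854, set as the call begins (left out, the last holds). The fingers move at their own pace and stop on an object; the grip force is fixed at half the most. Time passes only in rows, so rows that repeat a pose let the fingers close, or fill a call up. It gives the time, the measured TCP pose, the force, the opening and the grip force at its end, in the units of the state.
- sensors.get_state(): the state, without advancing time (a new reading comes with each control period).
- eyes.read_camera(name): name is "side" or "top"; returns the picture (400x640x3 uint8, red, green, blue); there is no depth.
- eyes.camera_model(name): a dict with "fx", "fy", "cx", "cy" (pixels), "origin" and "rotation" of the camera in the world. Camera axes: x right, y down, z forward; pixel columns grow to the right and rows downward; lengths in m; the calibration is good to about 2 mm. A picture is of the moment at which its call begins. camera_model takes no time and is no camera call.
- job.sign_off(): hands the job in; it is judged then, once.
The state is a dict: "time_s": time; "joint_pos": joint angles; "qvel": joint speeds; "joint_efforts": joint torques, N m; "ee_pos": TCP position; "tool_rot": TCP orientation; "ft_force": force on the tool from outside, world axes, zero at the start; "ft_torque": the same for the moment, N m; "opening": finger opening in m; "gripper_force": force on a finger pad.
Only numpy, scipy, OpenCV 4.12 (cv2) and the standard library are available. Lean on these libraries where they do the work, as an engineer would, in place of code of your own. Each camera call takes 0.05 s, during which the arm holds its last target. There are 200 camera calls.

## Working session

There is one attempt and no reset: what is moved stays moved. The work goes in short steps, Python scripts to look and compute and a tool call to move; the robot and the scene stay as the last step left them, time stands still between calls to the robot, and variables do not carry over. Pictures are saved under pics/ and viewed, at most 14 in all, crops included, and the job is handed in when it is done.

Besides the shell and the picture viewer there is one more tool, called after "Call:" as name(argument=value, ...), one argument or row to a line, values as JSON. move_arm: Moves the arm, as the interface text tells. Its arguments: {"type":"object","properties":{"motion":{"type":"array","items":{"type":"object","properties":{"tx":{"type":"number"},"ty":{"type":"number"},"tz":{"type":"number"},"rx":{"type":"number"},"ry":{"type":"number"},"rz":{"type":"number"}}}},"claw":{"type":"number"}},"required":["motion"]}

```bash
mkdir -p pics; ls
python3 - <<'E'
from bench import sensors, eyes
import cv2
for n in("top","side"):
    cv2.imwrite(f"pics/{n}0.png",eyes.read_camera(n)[:,:,::-1]); print(eyes.camera_model(n))
print(sensors.get_state())
E
```

```text
pics
{'fx': 440.00209819785925, 'fy': 440.00209819785925, 'cx': 327.52080330016605, 'cy': 203.14369925582804, 'origin': array([0.34987548, 0.02142832, 1.52147912]), 'rotation': array([-2.21153437,  2.14996768, -0.09325664])}
{'fx': 371.21020359305356, 'fy': 371.21020359305356, 'cx': 316.9887896228842, 'cy': 193.9032355338772, 'origin': array([0.12427405, 0.56314289, 0.79318884]), 'rotation': array([-0.72941061,  2.62278197, -1.0708575 ])}
{'time_s': 0.1, 'joint_pos': array([-1.29008656e+00,  2.45762804e-01,  1.55890908e+00,  7.46249672e-06,
        1.33873073e+00, -1.74109237e-01]), 'qvel': array([-0.00146273, -0.00025967, -0.0030565 , -0.0005027 , -0.00029654,
        0.00056424]), 'joint_efforts': array([ 4.96019911e-04, -4.30668318e+01, -3.27128649e+01, -1.24130652e-04,
        2.81982087e-03, -4.72427303e-06]), 'ee_pos': array([ 0.28540128, -0.5834172 ,  0.23026953]), 'tool_rot': array([-3.05894764e+00, -7.07875923e-01,  1.39996035e-04]), 'ft_force': array([-0.10429583, -0.291884  , -0.31401966]), 'ft_torque': array([-0.01372042, -0.00477573,  0.00891885]), 'gripper_force': 0.0, 'opening': 0.08525844543214127}
```

View pics/top0.png

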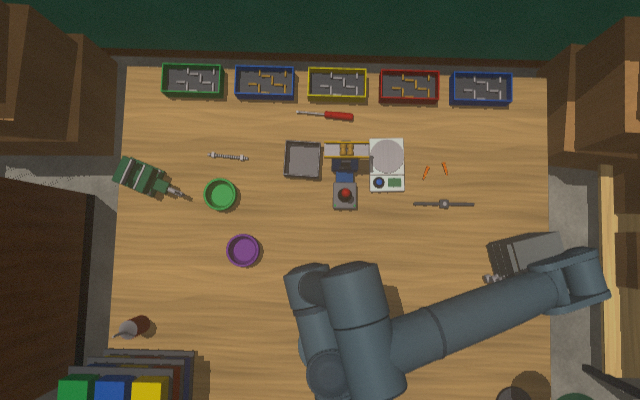

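View pics/side0.png

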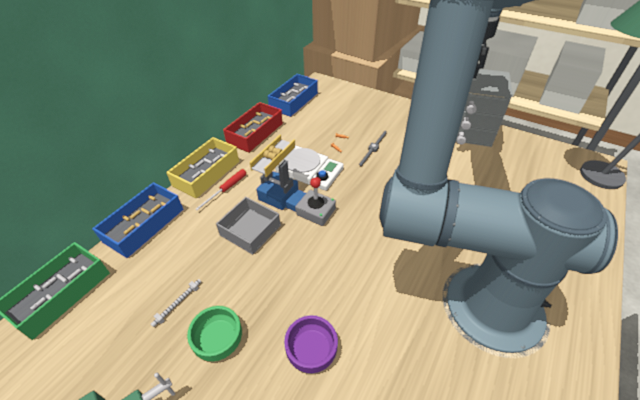

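The top view shows two bowl-shaped things: green at (220,195) and purple at (243,250). The green one fits the description. The scale is at (387,160), to the right (-y) of the feeder, with the stick ball at (345,194) and the tare button at (379,183). Next I'll measure these and confirm with a crop.

```bash
cat > h.py <<'E'
import numpy as np, cv2
from bench import eyes, sensors
from scipy.spatial.transform import Rotation as R
from scipy.optimize import least_squares
M={n:eyes.camera_model(n) for n in("top","side")}
def proj(n,P):
    m=M[n]; c=(np.atleast_2d(P)-m["origin"])@R.from_rotvec(m["rotation"]).as_matrix()
    return c[:,:2]/c[:,2:]*m["fx"]+[m["cx"],m["cy"]]
def ray(n,uv,z):
    m=M[n]; d=R.from_rotvec(m["rotation"]).as_matrix()@[(uv[0]-m["cx"])/m["fx"],(uv[1]-m["cy"])/m["fx"],1]
    return m["origin"]+d*(z-m["origin"][2])/d[2]
def blob(img,lo,hi,box):   # hsv range, box x0,y0,x1,y1 -> hull centroid, bbox, area
    x0,y0,x1,y1=box; k=cv2.inRange(cv2.cvtColor(img[y0:y1,x0:x1],cv2.COLOR_RGB2HSV),lo,hi)
    n,l,s,_=cv2.connectedComponentsWithStats(k); i=1+s[1:,4].argmax()
    p=np.argwhere(l==i)[:,::-1].astype(np.int32); h=cv2.convexHull(p)
    m=cv2.moments(h); return np.array([m["m10"]/m["m00"]+x0,m["m01"]/m["m00"]+y0]),s[i]+[x0,y0,0,0,0]
def hullc(uv):
    m=cv2.moments(cv2.convexHull(uv.astype(np.float32))); return np.array([m["m10"],m["m01"]])/m["m00"]
T=np.linspace(0,2*np.pi,60)[:,None]
def circ(r,z): return np.hstack([r*np.cos(T),r*np.sin(T),0*T+z])
BOWL=np.vstack([circ(.055,.045),circ(.055,.014),circ(.045,0)])
BALL=np.vstack([circ(.015*np.cos(a),.015*np.sin(a)) for a in np.linspace(-1.5,1.5,9)])
def locate(n,uv,model,z):
    return least_squares(lambda q:hullc(proj(n,model+[q[0],q[1],z]))-uv,ray(n,uv,z)[:2],diff_step=1e-4).x
E
python3 - <<'E'
from h import *
t,s=[eyes.read_camera(n) for n in("top","side")]
for n,im,b,bb,bt in(("top",t,(195,170,245,220),(330,180,360,210),(368,174,390,194)),("side",s,(180,295,250,370),(305,170,330,196),(312,165,332,184))):
    for nm,lo,hi,box,mod,z in(("bowl",(45,90,40),(80,255,255),b,BOWL,0),("ball",(0,130,60),(8,255,255),bb,BALL,.117),("tare",(105,120,40),(125,255,255),bt,circ(.011,.0)*[1,1,0],.044)):
        c,st=blob(im,lo,hi,box); print(n,nm,c.round(1),st,locate(n,c,mod,z).round(4))
a=cv2.resize(t[130:225,190:410],None,fx=3.6,fy=3.6,interpolation=cv2.INTER_CUBIC)
cv2.imwrite("pics/c1.png",a[:,:,::-1])
E
```

```text
top bowl [219.2 193.7] [203 178  33  32 673] [0.4945 0.3872]
top ball [345.2 192.3] [341 188   9   9  62] [ 0.5021 -0.0371]
top tare [378.7 181.6] [376 179   6   6  26] [ 0.5497 -0.1529]
side bowl [214.6 333.1] [ 188  306   54   55 2305] [0.4957 0.3866]
side ball [315.3 181.8] [311 177  10  11  83] [ 0.5057 -0.0383]
side tare [321.6 173.6] [318 171   8   6  40] [ 0.5491 -0.1435]
```

View pics/c1.png

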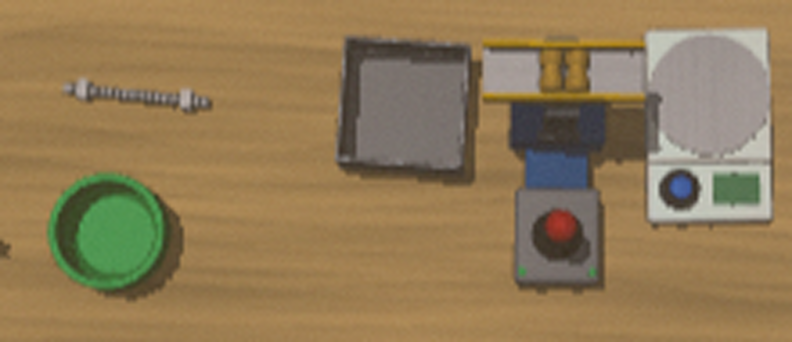

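The crop confirms the green bowl at full-image (220,194), with the purple one out of frame. The pan centre is at crop (709,96), the blue button at (681,187), the red ball at (561,226) and both fittings at (564,70). Next come the pan position and the yaws.

Run:
```python
from h import *
f=lambda x,y,z:ray("top",(190+x/3.6-.4,130+y/3.6-.4),z)
def yaw(a,b,z,off): d=f(*b,z)-f(*a,z); return np.degrees(np.arctan2(d[1],d[0])),off
print("pan",f(709,96,.035),"r edge",f(770,96,.035),f(709,36,.035),f(709,157,.035))
print("pan-tare",f(709,96,.035)-f(681,187,.044), "tare",f(681,187,.044))
print("traymid",f(564,70,.16),"ball",f(561,226,.117))
print("yaw scale L",yaw((648,220),(646,30),.03,0),"R",yaw((772,222),(769,28),.03,0),"front",yaw((772,221),(648,221),.022,90))
print("tray",yaw((645,42),(483,44),.174,90),yaw((645,99),(483,101),.174,90),"console",yaw((602,288),(517,284),.04,90),yaw((600,189),(516,189),.04,90))
# scale fit: tare+pan constraint; side prediction of tare
for z in(.035,): 
  for y in(-.1529,-.1435): print(proj("side",[.5497,y,.044]),proj("top",[.5497,y,.044]))
print(proj("side",[.503,-.0375,.117]))
s=eyes.read_camera("side"); c=cv2.resize(s[130:230,240:360],None,fx=6,fy=6,interpolation=cv2.INTER_CUBIC)
cv2.imwrite("pics/c2.png",c[:,:,::-1])
```

```text
pan [ 0.63904732 -0.17906576  0.035     ] r edge [ 0.64072341 -0.23706844  0.035     ] [ 0.69695596 -0.17807929  0.035     ] [ 0.5805462  -0.18006232  0.035     ]
pan-tare [ 0.08911274 -0.02606928 -0.009     ] tare [ 0.54993459 -0.15299648  0.044     ]
traymid [ 0.63401162 -0.03543508  0.16      ] ball [ 0.50195677 -0.03801798  0.117     ]
yaw scale L (np.float64(1.757118032066304), 0) R (np.float64(1.6703751949634522), 0) front (np.float64(91.63491598392089), 90)
tray (np.float64(92.3816923303255), 90) (np.float64(92.37021313734851), 90) console (np.float64(88.92410351281323), 90) (np.float64(91.64008459908041), 90)
[[323.08224658 171.70969041]] [[378.73690037 181.61240188]]
[[321.48058367 173.51829758]] [[375.96143236 181.53348765]]
[[315.96557001 182.35359149]]
```

View pics/c2.png

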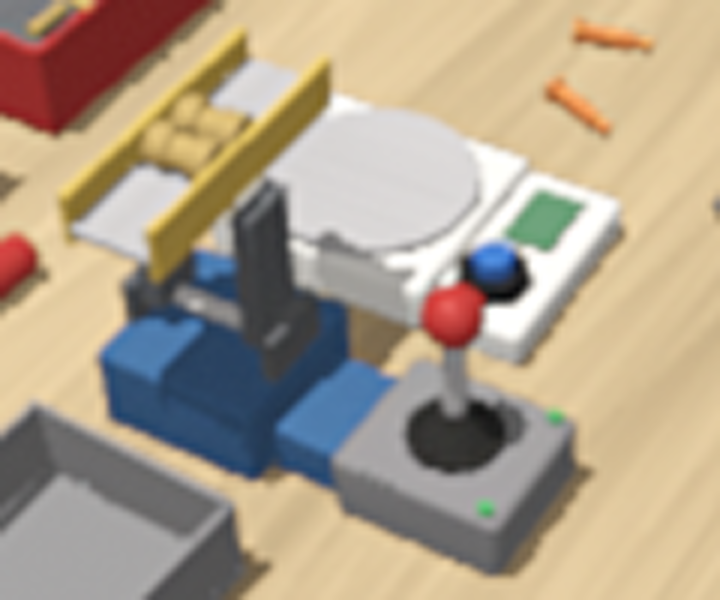

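The crop shows the ball partly hiding the button from the side, so I use the top view for the button.
- **Tare:** (0.550, -0.152).
- **Pan:** (0.6395, -0.1795). The offset from the button matches (90, 30) mm at a yaw of about 1.7°.
- **Ball:** (0.5035, -0.038). The feeder yaw is about 2°.
- **Bowl:** (0.495, 0.387), agreed between both cameras.

My plan is to keep the closing line along the feeder's y throughout and pinch the bowl's right wall.

Call:
move_arm(
  claw=0.05,
  motion=[
    {"tx": 0.004, "ty": 0.02, "tz": 0.01, "rz": -0.03},
    {"tx": 0.012, "ty": 0.06, "tz": 0.03, "rz": -0.09},
    {"tx": 0.021, "ty": 0.1, "tz": 0.05, "rz": -0.15},
    {"tx": 0.03, "ty": 0.145, "tz": 0.06, "rz": -0.21},
    {"tx": 0.04, "ty": 0.19, "tz": 0.06, "rz": -0.27},
    {"tx": 0.05, "ty": 0.23, "tz": 0.06, "rz": -0.33},
    {"tx": 0.06, "ty": 0.27, "tz": 0.06, "rz": -0.38},
    {"tx": 0.07, "ty": 0.31, "tz": 0.06, "rz": -0.42},
  ],
)

```text
invalid input at $.motion[0]: expected keys tx, ty, tz, rx, ry, rz
```

Call:
move_arm(
  motion=[
    {"tx": 0.009, "ty": 0.04},
    {"tx": 0.018, "ty": 0.08},
    {"tx": 0.027, "ty": 0.12},
    {"tx": 0.036, "ty": 0.16},
    {"tx": 0.045, "ty": 0.2},
    {"tx": 0.054, "ty": 0.24},
    {"tx": 0.062, "ty": 0.275},
    {"tx": 0.07, "ty": 0.31},
  ],
)

```text
invalid input at $.motion[0]: expected keys tx, ty, tz, rx, ry, rz
```

Call:
move_arm(
  motion=[
    {"tx": 0.01, "ty": 0.045, "tz": -0.01},
    {"tx": 0.02, "ty": 0.09, "tz": -0.03},
    {"tx": 0.03, "ty": 0.135, "tz": -0.06},
    {"tx": 0.04, "ty": 0.18, "tz": -0.095},
    {"tx": 0.05, "ty": 0.22, "tz": -0.13},
    {"tx": 0.06, "ty": 0.26, "tz": -0.16},
    {"tx": 0.066, "ty": 0.29, "tz": -0.18},
    {"tx": 0.069, "ty": 0.3, "tz": -0.19},
  ],
)

```text
invalid input at $.motion[0]: expected keys tx, ty, tz, rx, ry, rz
```

All six keys are required in every row.

Call:
move_arm(
  claw=0.05,
  motion=[
    {"tx": 0.004, "ty": 0.02, "tz": 0.01, "rx": 0, "ry": 0, "rz": -0.03},
    {"tx": 0.012, "ty": 0.06, "tz": 0.03, "rx": 0, "ry": 0, "rz": -0.09},
    {"tx": 0.021, "ty": 0.1, "tz": 0.05, "rx": 0, "ry": 0, "rz": -0.15},
    {"tx": 0.03, "ty": 0.145, "tz": 0.06, "rx": 0, "ry": 0, "rz": -0.21},
    {"tx": 0.04, "ty": 0.19, "tz": 0.06, "rx": 0, "ry": 0, "rz": -0.27},
    {"tx": 0.05, "ty": 0.23, "tz": 0.06, "rx": 0, "ry": 0, "rz": -0.33},
    {"tx": 0.06, "ty": 0.27, "tz": 0.06, "rx": 0, "ry": 0, "rz": -0.38},
    {"tx": 0.07, "ty": 0.31, "tz": 0.06, "rx": 0, "ry": 0, "rz": -0.42},
  ],
)

```text
time_s: 1.05
ee_pos: [0.3556, -0.2722, 0.2913]
tool_rot: [3.141, 0.051, 0.001]
ft_force: [0.9, -0.2, -0.1]
opening: 0.0499
gripper_force: 0.0
```

Call:
move_arm(
  motion=[
    {"tx": 0.009, "ty": 0.04, "tz": 0, "rx": 0, "ry": 0, "rz": 0},
    {"tx": 0.018, "ty": 0.08, "tz": 0, "rx": 0, "ry": 0, "rz": 0},
    {"tx": 0.027, "ty": 0.12, "tz": 0, "rx": 0, "ry": 0, "rz": 0},
    {"tx": 0.036, "ty": 0.16, "tz": 0, "rx": 0, "ry": 0, "rz": 0},
    {"tx": 0.045, "ty": 0.2, "tz": 0, "rx": 0, "ry": 0, "rz": 0},
    {"tx": 0.054, "ty": 0.24, "tz": 0, "rx": 0, "ry": 0, "rz": 0},
    {"tx": 0.062, "ty": 0.275, "tz": 0, "rx": 0, "ry": 0, "rz": 0},
    {"tx": 0.07, "ty": 0.31, "tz": 0, "rx": 0, "ry": 0, "rz": 0},
  ],
)

```text
time_s: 1.85
ee_pos: [0.4255, 0.0378, 0.2914]
tool_rot: [3.141, 0.055, 0.001]
ft_force: [0.6, -0.5, 0.1]
opening: 0.0499
gripper_force: 0.0
```

Call:
move_arm(
  motion=[
    {"tx": 0.01, "ty": 0.045, "tz": -0.01, "rx": 0, "ry": 0, "rz": 0},
    {"tx": 0.02, "ty": 0.09, "tz": -0.03, "rx": 0, "ry": 0, "rz": 0},
    {"tx": 0.03, "ty": 0.135, "tz": -0.06, "rx": 0, "ry": 0, "rz": 0},
    {"tx": 0.04, "ty": 0.18, "tz": -0.095, "rx": 0, "ry": 0, "rz": 0},
    {"tx": 0.05, "ty": 0.22, "tz": -0.13, "rx": 0, "ry": 0, "rz": 0},
    {"tx": 0.06, "ty": 0.26, "tz": -0.16, "rx": 0, "ry": 0, "rz": 0},
    {"tx": 0.066, "ty": 0.29, "tz": -0.18, "rx": 0, "ry": 0, "rz": 0},
    {"tx": 0.069, "ty": 0.3, "tz": -0.19, "rx": 0, "ry": 0, "rz": 0},
  ],
)

```text
time_s: 2.65
ee_pos: [0.493, 0.3384, 0.0978]
tool_rot: [3.14, 0.059, -0.006]
ft_force: [0.1, -1.7, -0.4]
opening: 0.05
gripper_force: 0.0
```

Call:
move_arm(
  motion=[
    {"tx": 0.002, "ty": 0, "tz": -0.015, "rx": 0, "ry": 0, "rz": 0},
    {"tx": 0.002, "ty": 0, "tz": -0.03, "rx": 0, "ry": 0, "rz": 0},
    {"tx": 0.002, "ty": 0, "tz": -0.045, "rx": 0, "ry": 0, "rz": 0},
    {"tx": 0.002, "ty": 0, "tz": -0.06, "rx": 0, "ry": 0, "rz": 0},
    {"tx": 0.002, "ty": 0, "tz": -0.07, "rx": 0, "ry": 0, "rz": 0},
    {"tx": 0.002, "ty": 0, "tz": -0.08, "rx": 0, "ry": 0, "rz": 0},
    {"tx": 0.002, "ty": 0, "tz": -0.086, "rx": 0, "ry": 0, "rz": 0},
    {"tx": 0.002, "ty": 0, "tz": -0.086, "rx": 0, "ry": 0, "rz": 0},
  ],
)

```text
time_s: 3.45
ee_pos: [0.4961, 0.3358, 0.0144]
tool_rot: [3.141, 0.054, -0.002]
ft_force: [-0.3, -0.2, 0.0]
opening: 0.0502
gripper_force: 0.0
```

Run:
```python
from h import *
s=eyes.read_camera("side"); st=sensors.get_state(); print(st["ee_pos"],st["ft_force"])
cv2.imwrite("pics/c3.png",cv2.resize(s[230:400,120:320],None,fx=3,fy=3,interpolation=cv2.INTER_CUBIC)[:,:,::-1])
```

```text
[0.49653331 0.33602108 0.01514436] [-0.50723877 -0.06833884  0.88944264]
```

View pics/c3.png

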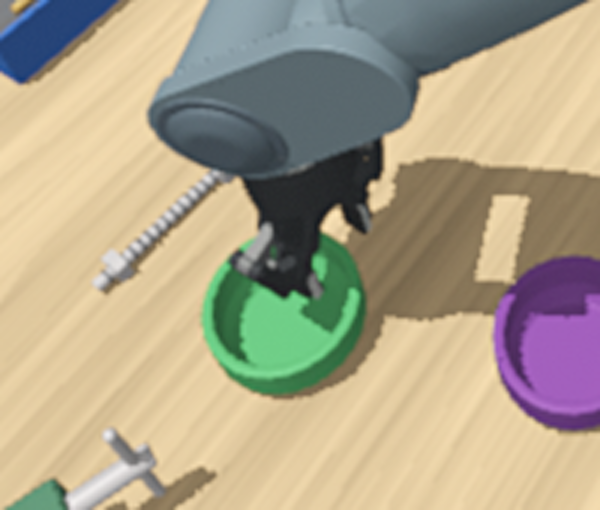

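The inner finger is inside the bowl at crop (300,285) and the outer one is beyond the right wall at (360,215). The fingers straddle the wall, so I'll close and lift.

Call:
move_arm(
  claw=0,
  motion=[
    {"tx": 0, "ty": 0, "tz": 0, "rx": 0, "ry": 0, "rz": 0},
    {"tx": 0, "ty": 0, "tz": 0, "rx": 0, "ry": 0, "rz": 0},
    {"tx": 0, "ty": 0, "tz": 0, "rx": 0, "ry": 0, "rz": 0},
    {"tx": 0, "ty": 0, "tz": 0, "rx": 0, "ry": 0, "rz": 0},
    {"tx": 0, "ty": 0, "tz": 0, "rx": 0, "ry": 0, "rz": 0},
    {"tx": 0, "ty": 0, "tz": 0, "rx": 0, "ry": 0, "rz": 0},
    {"tx": 0, "ty": 0, "tz": 0, "rx": 0, "ry": 0, "rz": 0},
    {"tx": 0, "ty": 0, "tz": 0, "rx": 0, "ry": 0, "rz": 0},
  ],
)

```text
time_s: 4.3
ee_pos: [0.4971, 0.3364, 0.016]
tool_rot: [-3.141, -0.055, -0.002]
ft_force: [-0.1, -0.6, 5.7]
opening: 0.007
gripper_force: 61.5
```

Call:
move_arm(
  motion=[
    {"tx": 0, "ty": 0, "tz": 0.002, "rx": 0, "ry": 0, "rz": 0},
    {"tx": 0, "ty": 0, "tz": 0.01, "rx": 0, "ry": 0, "rz": 0},
    {"tx": 0, "ty": 0, "tz": 0.025, "rx": 0, "ry": 0, "rz": 0},
    {"tx": 0, "ty": 0, "tz": 0.05, "rx": 0, "ry": 0, "rz": 0},
    {"tx": 0, "ty": 0, "tz": 0.08, "rx": 0, "ry": 0, "rz": 0},
    {"tx": 0, "ty": 0, "tz": 0.115, "rx": 0, "ry": 0, "rz": 0},
    {"tx": 0, "ty": 0, "tz": 0.145, "rx": 0, "ry": 0, "rz": 0},
    {"tx": 0, "ty": 0, "tz": 0.155, "rx": 0, "ry": 0, "rz": 0},
  ],
)

```text
time_s: 5.1
ee_pos: [0.4984, 0.3369, 0.1753]
tool_rot: [-3.138, -0.055, -0.011]
ft_force: [0.5, -0.1, -0.3]
opening: 0.0071
gripper_force: 60.6
```

Run:
```python
from h import *
s=eyes.read_camera("side"); st=sensors.get_state(); print(st["ee_pos"],st["ft_force"],st["opening"],st["joint_pos"])
z=st["ee_pos"][2]-.0145
cv2.imwrite("pics/c4.png",cv2.resize(s[200:400,80:340],None,fx=2.5,fy=2.5,interpolation=cv2.INTER_CUBIC)[:,:,::-1])
t=eyes.read_camera("top"); 
for n,im,b in(("top",t,(180,160,260,230)),("side",s,(120,220,300,380))):
    c,q=blob(im,(45,90,40),(80,255,255),b); print(n,c,q,locate(n,c,BOWL,z))
```

```text
[0.49835602 0.33689333 0.17500849] [0.63817209 1.35136958 0.17644411] 0.006523706595871851 [ 4.06176734e-01  1.85296506e-01  1.73488392e+00 -7.31337663e-05
  1.21433664e+00  1.94209133e+00]
top [202.20309051 198.06181015] [196 194  15  10  80] [0.46424744 0.39846554]
side [195.95253202 296.84755023] [ 164  268   64   59 2555] [0.49281273 0.38984884]
```

View pics/c4.png

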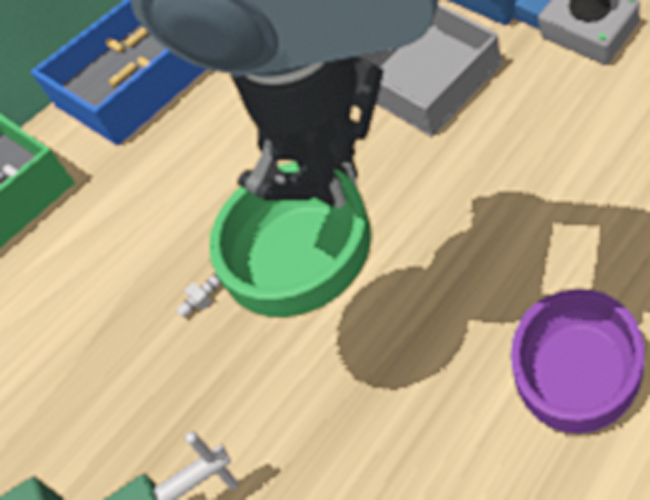

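The bowl is pinched at its right wall at crop (340,200) and hangs level, with nothing else touched. I'll carry it over the tray at z ≈ 0.26.

Call:
move_arm(
  motion=[
    {"tx": 0, "ty": -0.01, "tz": 0.02, "rx": 0, "ry": 0, "rz": 0},
    {"tx": 0.004, "ty": -0.03, "tz": 0.045, "rx": 0, "ry": 0, "rz": 0},
    {"tx": 0.01, "ty": -0.06, "tz": 0.07, "rx": 0, "ry": 0, "rz": 0},
    {"tx": 0.016, "ty": -0.095, "tz": 0.085, "rx": 0, "ry": 0, "rz": 0},
    {"tx": 0.024, "ty": -0.135, "tz": 0.09, "rx": 0, "ry": 0, "rz": 0},
    {"tx": 0.032, "ty": -0.175, "tz": 0.09, "rx": 0, "ry": 0, "rz": 0},
    {"tx": 0.04, "ty": -0.215, "tz": 0.09, "rx": 0, "ry": 0, "rz": 0},
    {"tx": 0.05, "ty": -0.255, "tz": 0.09, "rx": 0, "ry": 0, "rz": 0},
  ],
)

```text
time_s: 6.0
ee_pos: [0.5454, 0.0795, 0.2578]
tool_rot: [-3.141, -0.055, 0.006]
ft_force: [0.9, -0.5, -1.3]
opening: 0.0071
gripper_force: 60.6
```

Call:
move_arm(
  motion=[
    {"tx": 0.012, "ty": -0.04, "tz": 0, "rx": 0, "ry": 0, "rz": 0},
    {"tx": 0.025, "ty": -0.085, "tz": 0, "rx": 0, "ry": 0, "rz": 0},
    {"tx": 0.04, "ty": -0.13, "tz": 0, "rx": 0, "ry": 0, "rz": 0},
    {"tx": 0.055, "ty": -0.175, "tz": 0, "rx": 0, "ry": 0, "rz": 0},
    {"tx": 0.07, "ty": -0.22, "tz": 0, "rx": 0, "ry": 0, "rz": 0},
    {"tx": 0.083, "ty": -0.26, "tz": 0, "rx": 0, "ry": 0, "rz": 0},
    {"tx": 0.092, "ty": -0.295, "tz": 0, "rx": 0, "ry": 0, "rz": 0},
    {"tx": 0.0955, "ty": -0.312, "tz": 0, "rx": 0, "ry": 0, "rz": 0},
  ],
)

```text
time_s: 6.8
ee_pos: [0.6413, -0.2335, 0.257]
tool_rot: [-3.139, -0.051, 0.006]
ft_force: [-0.7, -0.2, -0.3]
opening: 0.007
gripper_force: 60.6
```

Call:
move_arm(
  motion=[
    {"tx": 0, "ty": 0, "tz": -0.015, "rx": 0, "ry": 0, "rz": 0},
    {"tx": 0, "ty": 0, "tz": -0.04, "rx": 0, "ry": 0, "rz": 0},
    {"tx": 0, "ty": 0, "tz": -0.07, "rx": 0, "ry": 0, "rz": 0},
    {"tx": 0, "ty": 0, "tz": -0.1, "rx": 0, "ry": 0, "rz": 0},
    {"tx": 0, "ty": 0, "tz": -0.13, "rx": 0, "ry": 0, "rz": 0},
    {"tx": 0, "ty": 0, "tz": -0.155, "rx": 0, "ry": 0, "rz": 0},
    {"tx": 0, "ty": 0, "tz": -0.17, "rx": 0, "ry": 0, "rz": 0},
    {"tx": 0, "ty": 0, "tz": -0.17, "rx": 0, "ry": 0, "rz": 0},
  ],
)

```text
time_s: 7.6
ee_pos: [0.6397, -0.2283, 0.0862]
tool_rot: [-3.137, -0.057, 0.01]
ft_force: [-0.5, -0.0, -0.2]
opening: 0.0067
gripper_force: 60.5
```

Run:
```python
from h import *
s=eyes.read_camera("side"); st=sensors.get_state(); print(st["ee_pos"],st["tool_rot"],st["ft_force"],st["opening"])
t=eyes.read_camera("top"); a=cv2.resize(t[100:240,300:460],None,fx=2.5,fy=2.5); b=cv2.resize(s[90:240,240:400],None,fx=350/150,fy=350/150)
cv2.imwrite("pics/c5.png",np.hstack([a,b])[:,:,::-1])
z=st["ee_pos"][2]-.0145
for n,im,bx in(("side",s,(265,120,335,165)),):
    c,q=blob(im,(50,100,40),(75,255,255),bx); e=np.array([.6395,-.1795]); print(n,c,q,locate(n,c,BOWL,z)); u=proj(n,BOWL+[*e,z]); print("pred bbox",u.min(0),u.max(0));
```

```text
[ 0.64111779 -0.22936167  0.08871651] [-3.13927735 -0.05620009  0.00419901] [ 0.0256132  -0.08857474 -1.39904016] 0.006995957573058236
side [302.86017399 144.51029069] [286 130  34  30 656] [ 0.63242773 -0.17290917]
pred bbox [283.52457577 126.994941  ] [320.23817263 158.9396816 ]
```

View pics/c5.png

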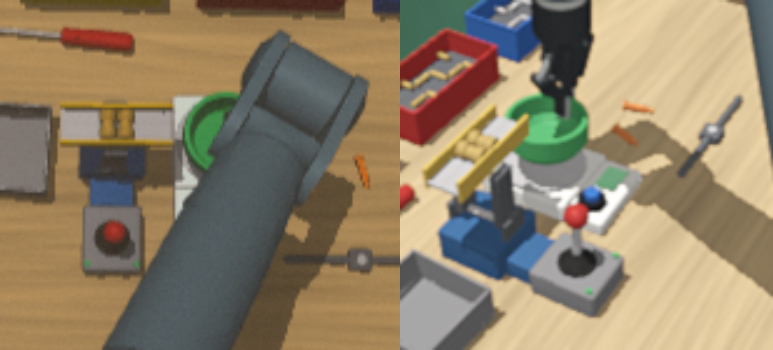

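The left panel (top camera) shows the bowl's left arc at (185–240, 95–165), over the pan. The right panel (side camera) shows the bowl level above the pan, clear of the tray and button. I'll check the centring from the visible left arc in the top view.

Run:
```python
from h import *
t=eyes.read_camera("top"); st=sensors.get_state(); p=st["ee_pos"]; print(p)
k=cv2.inRange(cv2.cvtColor(t[130:172,365:402],cv2.COLOR_RGB2HSV),(50,90,30),(75,255,255))
n,l,s,_=cv2.connectedComponentsWithStats(k); i=1+s[1:,4].argmax(); v,u=np.nonzero(l==i)
uv=[]
for r in range(v.min(),v.max()+1):
    uu=u[v==r]
    if len(uu): uv.append((uu.min()-.5+365,r+130))
uv=np.array(uv); 
P=np.array([ray("top",q,p[2]-.0145+.045)[:2] for q in uv])
sel=P[:,1]>P[:,1].max()-.05
f=least_squares(lambda q:np.hypot(*(P[sel]-q).T)-.055,[.64,-.18],loss="soft_l1",f_scale=.002)
print(f.x,(1e3*f.fun).round(1),f.x-p[:2])
```

```text
[ 0.64288998 -0.23082035  0.09172864]
[ 0.63344397 -0.18017803] [-0.6 -1.4 -1.1  0.1 -0.2 -0.   0.5 -1.3 -0.1  1.4  0.2 -0.8  1.5  0.9
  0.4  0.2  0.1  0.3  0.6  1.1 -1.3 -0.3  0.8 -0.9  0.6 -0.5 -1.2 -1.5
  0.7 -1.  -0.2] [-0.00944601  0.05064233]
```

Both views put the bowl a few millimetres short in x, so I'll shift +4 mm and lower it to the pan.

Call:
move_arm(
  motion=[
    {"tx": 0.002, "ty": 0, "tz": -0.006, "rx": 0, "ry": 0, "rz": 0},
    {"tx": 0.004, "ty": 0.001, "tz": -0.014, "rx": 0, "ry": 0, "rz": 0},
    {"tx": 0.004, "ty": 0.001, "tz": -0.022, "rx": 0, "ry": 0, "rz": 0},
    {"tx": 0.004, "ty": 0.001, "tz": -0.029, "rx": 0, "ry": 0, "rz": 0},
    {"tx": 0.004, "ty": 0.001, "tz": -0.034, "rx": 0, "ry": 0, "rz": 0},
    {"tx": 0.004, "ty": 0.001, "tz": -0.037, "rx": 0, "ry": 0, "rz": 0},
    {"tx": 0.004, "ty": 0.001, "tz": -0.039, "rx": 0, "ry": 0, "rz": 0},
    {"tx": 0.004, "ty": 0.001, "tz": -0.039, "rx": 0, "ry": 0, "rz": 0},
  ],
)

```text
time_s: 8.55
ee_pos: [0.6462, -0.2301, 0.0515]
tool_rot: [3.141, 0.055, 0.001]
ft_force: [0.3, 0.0, -1.6]
opening: 0.0068
gripper_force: 60.5
```

Call:
move_arm(
  motion=[
    {"tx": 0, "ty": 0, "tz": -0.0003, "rx": 0, "ry": 0, "rz": 0},
    {"tx": 0, "ty": 0, "tz": -0.0006, "rx": 0, "ry": 0, "rz": 0},
    {"tx": 0, "ty": 0, "tz": -0.0009, "rx": 0, "ry": 0, "rz": 0},
    {"tx": 0, "ty": 0, "tz": -0.0012, "rx": 0, "ry": 0, "rz": 0},
    {"tx": 0, "ty": 0, "tz": -0.0015, "rx": 0, "ry": 0, "rz": 0},
    {"tx": 0, "ty": 0, "tz": -0.0015, "rx": 0, "ry": 0, "rz": 0},
    {"tx": 0, "ty": 0, "tz": -0.0015, "rx": 0, "ry": 0, "rz": 0},
    {"tx": 0, "ty": 0, "tz": -0.0015, "rx": 0, "ry": 0, "rz": 0},
  ],
)

```text
time_s: 9.35
ee_pos: [0.6464, -0.2302, 0.051]
tool_rot: [3.141, 0.055, 0.001]
ft_force: [-2.6, -1.3, 6.0]
opening: 0.0069
gripper_force: 61.7
```

Contact shows as 6 N upward. I'll release to a 36 mm opening and rise straight up.

Call:
move_arm(
  claw=0.036,
  motion=[
    {"tx": 0, "ty": 0, "tz": 0, "rx": 0, "ry": 0, "rz": 0},
    {"tx": 0, "ty": 0, "tz": 0, "rx": 0, "ry": 0, "rz": 0},
    {"tx": 0, "ty": 0, "tz": 0, "rx": 0, "ry": 0, "rz": 0},
    {"tx": 0, "ty": 0, "tz": 0, "rx": 0, "ry": 0, "rz": 0},
    {"tx": 0, "ty": 0, "tz": 0.005, "rx": 0, "ry": 0, "rz": 0},
    {"tx": 0, "ty": 0, "tz": 0.015, "rx": 0, "ry": 0, "rz": 0},
    {"tx": 0, "ty": 0, "tz": 0.03, "rx": 0, "ry": 0, "rz": 0},
    {"tx": 0, "ty": 0, "tz": 0.05, "rx": 0, "ry": 0, "rz": 0},
  ],
)

```text
time_s: 10.15
ee_pos: [0.6459, -0.2298, 0.1009]
tool_rot: [-3.141, -0.055, 0.001]
ft_force: [-0.1, 0.1, -0.4]
opening: 0.036
gripper_force: 0.0
```

Call:
move_arm(
  claw=0,
  motion=[
    {"tx": 0, "ty": 0, "tz": 0.03, "rx": 0, "ry": 0, "rz": 0},
    {"tx": -0.01, "ty": 0, "tz": 0.05, "rx": 0, "ry": 0, "rz": 0},
    {"tx": -0.04, "ty": 0.01, "tz": 0.06, "rx": 0, "ry": 0, "rz": 0},
    {"tx": -0.08, "ty": 0.02, "tz": 0.06, "rx": 0, "ry": 0, "rz": 0},
    {"tx": -0.12, "ty": 0.02, "tz": 0.06, "rx": 0, "ry": 0, "rz": 0},
    {"tx": -0.16, "ty": 0.02, "tz": 0.06, "rx": 0, "ry": 0, "rz": 0},
    {"tx": -0.2, "ty": 0.02, "tz": 0.06, "rx": 0, "ry": 0, "rz": 0},
    {"tx": -0.22, "ty": 0.02, "tz": 0.06, "rx": 0, "ry": 0, "rz": 0},
  ],
)

```text
time_s: 10.95
ee_pos: [0.424, -0.2097, 0.1608]
tool_rot: [3.14, 0.054, 0.001]
ft_force: [0.4, -1.2, -0.4]
opening: 0.0001
gripper_force: 0.0
```

Run:
```python
from h import *
s=eyes.read_camera("side"); st=sensors.get_state(); print(st["ee_pos"],st["time_s"])
t=eyes.read_camera("top"); a=cv2.resize(t[100:240,300:460],None,fx=2.5,fy=2.5); b=cv2.resize(s[90:240,240:400],None,fx=350/150,fy=350/150)
cv2.imwrite("pics/c6.png",np.hstack([a,b])[:,:,::-1])
for n,im,bx in(("side",s,(265,120,335,180)),("top",t,(365,130,410,176))):
    c,q=blob(im,(45,90,40),(80,255,255),bx); u=proj(n,BOWL+[.6395,-.1795,.035]); print(n,c,q,locate(n,c,BOWL,.035),u.min(0),u.max(0))
```

```text
[ 0.42279502 -0.20958138  0.16059107] 11.0
side [302.81929098 152.93600368] [286 138  33  30 708] [ 0.63819098 -0.17877863] [284.49750531 137.23812826] [320.30944252 168.74423622]
top [388.58892959 153.93630444] [372 138  34  33 793] [ 0.64095734 -0.1813703 ] [371.02899327 137.2843614 ] [405.09077629 171.42860488]
```

View pics/c6.png

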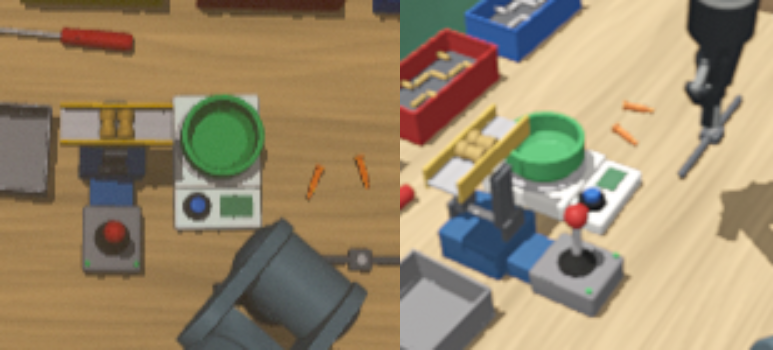

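The bowl stands on the pan within about 2 mm of centre, at top panel (222,135), and nothing else has moved. Next is the tare press with closed fingers.

Call:
move_arm(
  motion=[
    {"tx": 0.02, "ty": 0.01, "tz": 0, "rx": 0, "ry": 0, "rz": 0},
    {"tx": 0.05, "ty": 0.025, "tz": 0, "rx": 0, "ry": 0, "rz": 0},
    {"tx": 0.085, "ty": 0.04, "tz": 0, "rx": 0, "ry": 0, "rz": 0},
    {"tx": 0.11, "ty": 0.052, "tz": -0.01, "rx": 0, "ry": 0, "rz": 0},
    {"tx": 0.1235, "ty": 0.058, "tz": -0.035, "rx": 0, "ry": 0, "rz": 0},
    {"tx": 0.1235, "ty": 0.058, "tz": -0.07, "rx": 0, "ry": 0, "rz": 0},
    {"tx": 0.1235, "ty": 0.058, "tz": -0.095, "rx": 0, "ry": 0, "rz": 0},
    {"tx": 0.1235, "ty": 0.058, "tz": -0.1, "rx": 0, "ry": 0, "rz": 0},
  ],
)

```text
time_s: 11.85
ee_pos: [0.5488, -0.1507, 0.0571]
tool_rot: [-3.139, -0.056, 0.007]
ft_force: [0.3, -0.3, -0.3]
opening: -0.0001
gripper_force: 0.0
```

Call:
move_arm(
  motion=[
    {"tx": 0, "ty": 0, "tz": -0.004, "rx": 0, "ry": 0, "rz": 0},
    {"tx": 0, "ty": 0, "tz": -0.008, "rx": 0, "ry": 0, "rz": 0},
    {"tx": 0, "ty": 0, "tz": -0.012, "rx": 0, "ry": 0, "rz": 0},
    {"tx": 0, "ty": 0, "tz": -0.015, "rx": 0, "ry": 0, "rz": 0},
    {"tx": 0, "ty": 0, "tz": -0.018, "rx": 0, "ry": 0, "rz": 0},
    {"tx": 0, "ty": 0, "tz": -0.02, "rx": 0, "ry": 0, "rz": 0},
    {"tx": 0, "ty": 0, "tz": -0.02, "rx": 0, "ry": 0, "rz": 0},
    {"tx": 0, "ty": 0, "tz": -0.02, "rx": 0, "ry": 0, "rz": 0},
  ],
)

```text
time_s: 12.65
ee_pos: [0.55, -0.1523, 0.0403]
tool_rot: [3.14, 0.055, 0.002]
ft_force: [1.3, -0.8, 2.2]
opening: 0.0002
gripper_force: 1.4
```

The force is 2.2 N, so the button is only partly down. I'll go 2.5 mm further, then rise.

Call:
move_arm(
  motion=[
    {"tx": 0, "ty": 0, "tz": -0.001, "rx": 0, "ry": 0, "rz": 0},
    {"tx": 0, "ty": 0, "tz": -0.002, "rx": 0, "ry": 0, "rz": 0},
    {"tx": 0, "ty": 0, "tz": -0.0025, "rx": 0, "ry": 0, "rz": 0},
    {"tx": 0, "ty": 0, "tz": -0.0025, "rx": 0, "ry": 0, "rz": 0},
    {"tx": 0, "ty": 0, "tz": -0.0025, "rx": 0, "ry": 0, "rz": 0},
    {"tx": 0, "ty": 0, "tz": -0.0025, "rx": 0, "ry": 0, "rz": 0},
    {"tx": 0, "ty": 0, "tz": -0.0025, "rx": 0, "ry": 0, "rz": 0},
    {"tx": 0, "ty": 0, "tz": -0.0025, "rx": 0, "ry": 0, "rz": 0},
  ],
)

```text
time_s: 13.45
ee_pos: [0.5501, -0.1523, 0.038]
tool_rot: [3.14, 0.055, 0.001]
ft_force: [0.3, -0.8, 6.5]
opening: 0.0003
gripper_force: 3.1
```

The button is fully down at 6.5 N. I'll rise, move over the stick, open to 60 mm and straddle the ball.

Call:
move_arm(
  motion=[
    {"tx": 0, "ty": 0, "tz": 0.005, "rx": 0, "ry": 0, "rz": 0},
    {"tx": 0, "ty": 0, "tz": 0.025, "rx": 0, "ry": 0, "rz": 0},
    {"tx": 0, "ty": 0, "tz": 0.055, "rx": 0, "ry": 0, "rz": 0},
    {"tx": 0, "ty": 0, "tz": 0.09, "rx": 0, "ry": 0, "rz": 0},
    {"tx": -0.005, "ty": 0.01, "tz": 0.125, "rx": 0, "ry": 0, "rz": 0},
    {"tx": -0.015, "ty": 0.035, "tz": 0.155, "rx": 0, "ry": 0, "rz": 0},
    {"tx": -0.028, "ty": 0.07, "tz": 0.163, "rx": 0, "ry": 0, "rz": 0},
    {"tx": -0.04, "ty": 0.1, "tz": 0.163, "rx": 0, "ry": 0, "rz": 0},
  ],
)

```text
time_s: 14.25
ee_pos: [0.5093, -0.0509, 0.2018]
tool_rot: [3.141, 0.054, 0.003]
ft_force: [-0.1, -0.3, -0.1]
opening: 0.0
gripper_force: 0.0
```

Call:
move_arm(
  claw=0.06,
  motion=[
    {"tx": -0.0065, "ty": 0.014, "tz": 0, "rx": 0, "ry": 0, "rz": 0},
    {"tx": -0.0065, "ty": 0.014, "tz": 0, "rx": 0, "ry": 0, "rz": 0},
    {"tx": -0.0065, "ty": 0.014, "tz": 0, "rx": 0, "ry": 0, "rz": 0},
    {"tx": -0.0065, "ty": 0.014, "tz": -0.01, "rx": 0, "ry": 0, "rz": 0},
    {"tx": -0.0065, "ty": 0.014, "tz": -0.02, "rx": 0, "ry": 0, "rz": 0},
    {"tx": -0.0065, "ty": 0.014, "tz": -0.03, "rx": 0, "ry": 0, "rz": 0},
    {"tx": -0.0065, "ty": 0.014, "tz": -0.04, "rx": 0, "ry": 0, "rz": 0},
    {"tx": -0.0065, "ty": 0.014, "tz": -0.045, "rx": 0, "ry": 0, "rz": 0},
  ],
)

```text
time_s: 15.05
ee_pos: [0.5022, -0.0379, 0.1534]
tool_rot: [-3.14, -0.054, 0.004]
ft_force: [0.4, 0.2, 0.0]
opening: 0.0597
gripper_force: 0.0
```

Run:
```python
from h import *
s=eyes.read_camera("side"); st=sensors.get_state(); print(st["ee_pos"],st["ft_force"],st["opening"])
cv2.imwrite("pics/c7.png",cv2.resize(s[70:240,230:400],None,fx=3.5,fy=3.5,interpolation=cv2.INTER_CUBIC)[:,:,::-1])
```

```text
[ 0.50202924 -0.03779948  0.15313124] [-0.87324293 -0.06147109  0.01793462] 0.05988521659401969
```

View pics/c7.png

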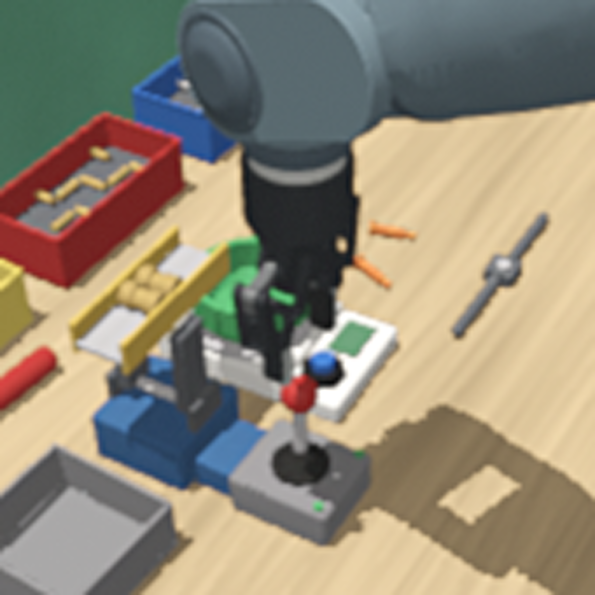

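The fingers sit either side of the ball at crop (298,393), with the scale, tray and bowl clear. I'll descend and close most of the gap, then push towards -y in one go and hold.

Call:
move_arm(
  motion=[
    {"tx": 0.001, "ty": 0, "tz": -0.01, "rx": 0, "ry": 0, "rz": 0},
    {"tx": 0.001, "ty": 0, "tz": -0.025, "rx": 0, "ry": 0, "rz": 0},
    {"tx": 0.001, "ty": 0, "tz": -0.04, "rx": 0, "ry": 0, "rz": 0},
    {"tx": 0.001, "ty": 0, "tz": -0.055, "rx": 0, "ry": 0, "rz": 0},
    {"tx": 0.001, "ty": 0, "tz": -0.063, "rx": 0, "ry": 0, "rz": 0},
    {"tx": 0.001, "ty": -0.004, "tz": -0.065, "rx": 0, "ry": 0, "rz": 0},
    {"tx": 0.001, "ty": -0.008, "tz": -0.065, "rx": 0, "ry": 0, "rz": 0},
    {"tx": 0.001, "ty": -0.011, "tz": -0.065, "rx": 0, "ry": 0, "rz": 0},
  ],
)

```text
time_s: 15.9
ee_pos: [0.5047, -0.0496, 0.0911]
tool_rot: [3.141, 0.054, 0.002]
ft_force: [0.6, 0.3, -0.5]
opening: 0.06
gripper_force: 0.0
```

Call:
move_arm(
  motion=[
    {"tx": 0, "ty": -0.005, "tz": 0, "rx": 0, "ry": 0, "rz": 0},
    {"tx": 0, "ty": -0.01, "tz": 0, "rx": 0, "ry": 0, "rz": 0},
    {"tx": 0.001, "ty": -0.015, "tz": 0, "rx": 0, "ry": 0, "rz": 0},
    {"tx": 0.001, "ty": -0.02, "tz": 0, "rx": 0, "ry": 0, "rz": 0},
    {"tx": 0.001, "ty": -0.025, "tz": 0, "rx": 0, "ry": 0, "rz": 0},
    {"tx": 0.001, "ty": -0.029, "tz": 0, "rx": 0, "ry": 0, "rz": 0},
    {"tx": 0.001, "ty": -0.031, "tz": 0, "rx": 0, "ry": 0, "rz": 0},
    {"tx": 0.001, "ty": -0.031, "tz": 0, "rx": 0, "ry": 0, "rz": 0},
  ],
)

```text
time_s: 16.7
ee_pos: [0.5046, -0.0798, 0.0898]
tool_rot: [-3.14, -0.054, 0.002]
ft_force: [0.3, 4.3, -0.3]
opening: 0.06
gripper_force: 2.4
```

Run:
```python
from h import *
s=eyes.read_camera("side"); st=sensors.get_state(); print(st["ee_pos"],st["ft_force"],st["opening"])
c,q=blob(s,(0,130,60),(8,255,255),(295,160,330,200)); print(c,q)
for a in(0,.3,.35,.4,.45): print(a,proj("side",[.5035,-.038-.072*np.sin(a),.045+.072*np.cos(a)]))
cv2.imwrite("pics/c8.png",cv2.resize(s[70:240,230:400],None,fx=3.5,fy=3.5,interpolation=cv2.INTER_CUBIC)[:,:,::-1])
```

```text
[ 0.50460129 -0.07967584  0.08979458] [ 1.61781596  4.42474358 -0.6181899 ] 0.059863501916925084
[323.24390244 177.69105691] [321 175   6   7  27]
0 [[315.90296782 182.17462449]]
0.3 [[320.06278852 178.33536567]]
0.35 [[320.71921872 177.90337557]]
0.4 [[321.36038903 177.5332347 ]]
0.45 [[321.98468445 177.22541117]]
```

View pics/c8.png

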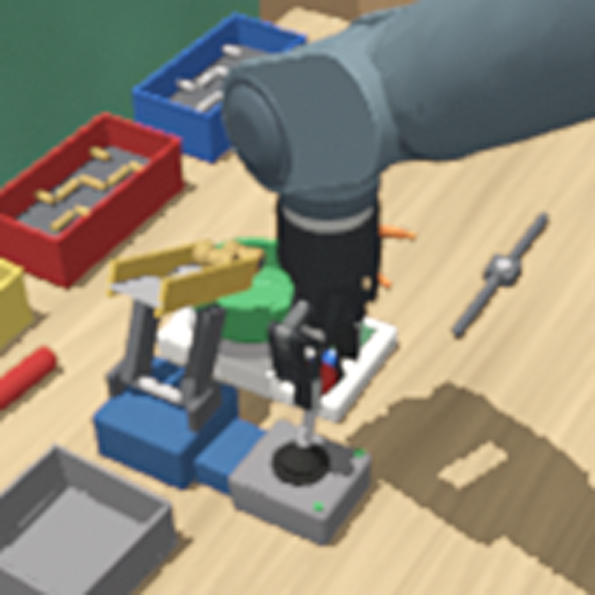

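The stick is over and the tray is tipped, with the fittings rolling at the lip at crop (235,255). The 4.4 N reading suggests slightly short of the best angle, so I'll push 3 mm more and hold.

Call:
move_arm(
  motion=[
    {"tx": 0, "ty": -0.002, "tz": 0, "rx": 0, "ry": 0, "rz": 0},
    {"tx": 0, "ty": -0.003, "tz": 0, "rx": 0, "ry": 0, "rz": 0},
    {"tx": 0, "ty": -0.003, "tz": 0, "rx": 0, "ry": 0, "rz": 0},
    {"tx": 0, "ty": -0.003, "tz": 0, "rx": 0, "ry": 0, "rz": 0},
    {"tx": 0, "ty": -0.003, "tz": 0, "rx": 0, "ry": 0, "rz": 0},
    {"tx": 0, "ty": -0.003, "tz": 0, "rx": 0, "ry": 0, "rz": 0},
    {"tx": 0, "ty": -0.003, "tz": 0, "rx": 0, "ry": 0, "rz": 0},
    {"tx": 0, "ty": -0.003, "tz": 0, "rx": 0, "ry": 0, "rz": 0},
  ],
)

```text
time_s: 17.55
ee_pos: [0.5042, -0.0819, 0.0894]
tool_rot: [-3.139, -0.055, 0.003]
ft_force: [-0.2, 6.1, -1.5]
opening: 0.06
gripper_force: 3.1
```

Call:
move_arm(
  motion=[
    {"tx": 0, "ty": 0, "tz": 0, "rx": 0, "ry": 0, "rz": 0},
    {"tx": 0, "ty": 0, "tz": 0, "rx": 0, "ry": 0, "rz": 0},
    {"tx": 0, "ty": 0, "tz": 0, "rx": 0, "ry": 0, "rz": 0},
    {"tx": 0, "ty": 0, "tz": 0, "rx": 0, "ry": 0, "rz": 0},
    {"tx": 0, "ty": 0, "tz": 0, "rx": 0, "ry": 0, "rz": 0},
    {"tx": 0, "ty": 0, "tz": 0, "rx": 0, "ry": 0, "rz": 0},
    {"tx": 0, "ty": 0, "tz": 0, "rx": 0, "ry": 0, "rz": 0},
    {"tx": 0, "ty": 0, "tz": 0, "rx": 0, "ry": 0, "rz": 0},
  ],
)

```text
time_s: 18.35
ee_pos: [0.5042, -0.0819, 0.0894]
tool_rot: [-3.139, -0.055, 0.003]
ft_force: [-0.4, 5.6, -2.4]
opening: 0.0599
gripper_force: 3.1
```

Run:
```python
from h import *
s=eyes.read_camera("side"); st=sensors.get_state(); print(st["ee_pos"],st["ft_force"],st["opening"],st["time_s"])
t=eyes.read_camera("top"); a=cv2.resize(t[110:210,310:430],None,fx=3.5,fy=3.5); b=cv2.resize(s[110:210,240:350],None,fx=3.5,fy=3.5)
cv2.imwrite("pics/c9.png",np.hstack([a,b])[:,:,::-1])
```

```text
[ 0.50421841 -0.08189884  0.08940916] [ 0.25156915  6.67853801 -3.1008636 ] 0.05985783047893442 18.4
```

View pics/c9.png

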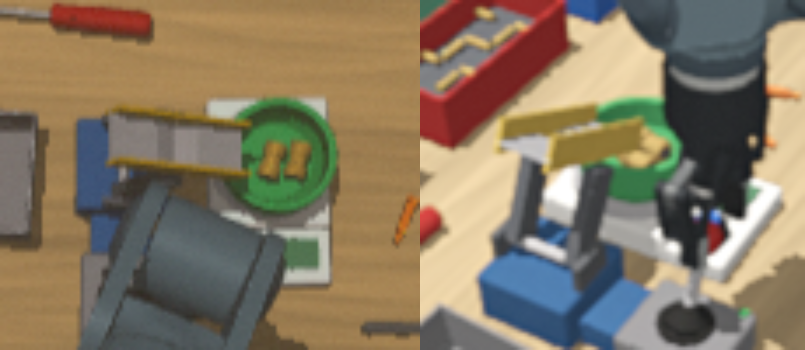

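Both brass fittings lie in the bowl at left panel (270,160) and (298,160), and the stick has been held over for more than 1.5 s. I'll hold briefly more, ease the stick back upright, then lift away.

Call:
move_arm(
  motion=[
    {"tx": 0, "ty": 0, "tz": 0, "rx": 0, "ry": 0, "rz": 0},
    {"tx": 0, "ty": 0, "tz": 0, "rx": 0, "ry": 0, "rz": 0},
    {"tx": 0, "ty": 0.004, "tz": 0, "rx": 0, "ry": 0, "rz": 0},
    {"tx": 0, "ty": 0.009, "tz": 0, "rx": 0, "ry": 0, "rz": 0},
    {"tx": 0, "ty": 0.014, "tz": 0, "rx": 0, "ry": 0, "rz": 0},
    {"tx": 0, "ty": 0.019, "tz": 0, "rx": 0, "ry": 0, "rz": 0},
    {"tx": 0, "ty": 0.024, "tz": 0, "rx": 0, "ry": 0, "rz": 0},
    {"tx": 0, "ty": 0.028, "tz": 0, "rx": 0, "ry": 0, "rz": 0},
  ],
)

```text
time_s: 19.25
ee_pos: [0.5051, -0.0548, 0.0903]
tool_rot: [3.14, 0.055, 0.0]
ft_force: [0.6, -0.4, 0.7]
opening: 0.0598
gripper_force: 0.0
```

Call:
move_arm(
  motion=[
    {"tx": 0, "ty": 0.004, "tz": 0, "rx": 0, "ry": 0, "rz": 0},
    {"tx": 0, "ty": 0.008, "tz": 0, "rx": 0, "ry": 0, "rz": 0},
    {"tx": 0, "ty": 0.012, "tz": 0, "rx": 0, "ry": 0, "rz": 0},
    {"tx": 0, "ty": 0.016, "tz": 0, "rx": 0, "ry": 0, "rz": 0},
    {"tx": 0, "ty": 0.017, "tz": 0, "rx": 0, "ry": 0, "rz": 0},
    {"tx": 0, "ty": 0.017, "tz": 0, "rx": 0, "ry": 0, "rz": 0},
    {"tx": 0, "ty": 0.017, "tz": 0.005, "rx": 0, "ry": 0, "rz": 0},
    {"tx": 0, "ty": 0.017, "tz": 0.015, "rx": 0, "ry": 0, "rz": 0},
  ],
)

```text
time_s: 20.05
ee_pos: [0.5045, -0.0379, 0.1052]
tool_rot: [-3.141, -0.054, 0.003]
ft_force: [0.4, -0.6, 0.5]
opening: 0.0599
gripper_force: 0.0
```

Call:
move_arm(
  motion=[
    {"tx": 0, "ty": 0, "tz": 0.02, "rx": 0, "ry": 0, "rz": 0},
    {"tx": 0, "ty": 0, "tz": 0.045, "rx": 0, "ry": 0, "rz": 0},
    {"tx": 0, "ty": 0, "tz": 0.075, "rx": 0, "ry": 0, "rz": 0},
    {"tx": 0, "ty": 0, "tz": 0.1, "rx": 0, "ry": 0, "rz": 0},
    {"tx": -0.03, "ty": 0, "tz": 0.12, "rx": 0, "ry": 0, "rz": 0},
    {"tx": -0.06, "ty": 0, "tz": 0.13, "rx": 0, "ry": 0, "rz": 0},
    {"tx": -0.09, "ty": 0, "tz": 0.13, "rx": 0, "ry": 0, "rz": 0},
    {"tx": -0.1, "ty": 0, "tz": 0.13, "rx": 0, "ry": 0, "rz": 0},
  ],
)

```text
time_s: 20.85
ee_pos: [0.4036, -0.0379, 0.2364]
tool_rot: [3.14, 0.054, 0.003]
ft_force: [0.1, 0.2, -0.6]
opening: 0.0602
gripper_force: 0.0
```

Run:
```python
from h import *
s=eyes.read_camera("side"); st=sensors.get_state(); print(st["ee_pos"],st["ft_force"],st["time_s"])
t=eyes.read_camera("top"); a=cv2.resize(t[110:230,310:430],None,fx=3.2,fy=3.2); b=cv2.resize(s[110:230,240:360],None,fx=3.2,fy=3.2)
cv2.imwrite("pics/c10.png",np.hstack([a,b])[:,:,::-1])
```

```text
[ 0.40329661 -0.03788652  0.23623027] [ 0.45083341 -0.05585981  0.26672692] 20.9
```

View pics/c10.png

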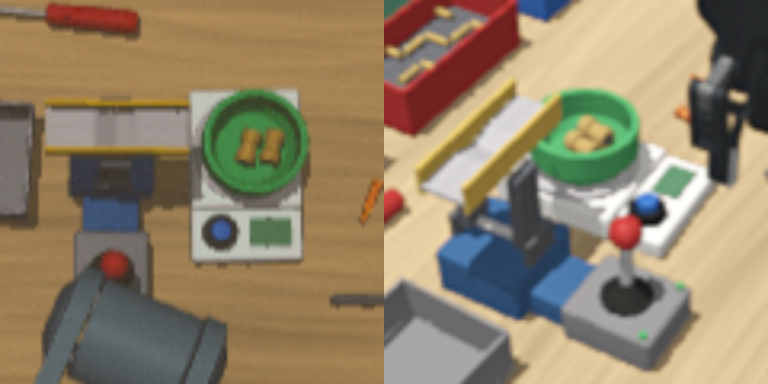

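The stick is upright, the tray level, and the bowl with both fittings is centred on the pan; the robot touches nothing. I'm handing the job in.

```bash
python3 -c "from bench import job; print(job.sign_off())"
```

```text
the job is handed in; nothing more can be done
None
```

The job is handed in at about 21 s: the bowl is on the pan (within about 2 mm of centre when placed), tare was pressed, both fittings are in the bowl, the stick is back upright, and the last pictures show nothing else disturbed.

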